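# Push a tile rack through the drying chute's spring gate

## Task

Press the long rod beside the chute down with one fingertip to swing the spring-loaded gate bar up, and keep it held open while another finger pushes the rack of tiles along the chute, past the gate, until it stands fully home against the end stop. Then draw the hand up and away so that the gate falls shut behind the rack. The rack is only pushed, never lifted, carried or tipped; do not let the gate down while the rack is under it, and leave the jar, bowl and cup where they stand.

Things in the scene. Friction and masses are not known exactly. Their poses are not given: they have to be found in the camera images.
- chute: Fixed plywood chute, a straight lane open above. Origin on the table, mid-lane, in the gate's plane; +x the push direction, +y left of it. Base board 12 mm thick (lane floor z = 12), x -245 to +115, y -115 to +50 mm. Lane 60 mm wide (y -30 to +30) between 8 mm rails, tops at z = 38; open at the x = -245 end. Place and yaw vary.
- end_stop (a point): Middle of the top edge of the end stop's face: a wooden block across the lane at chute x = +104 mm, top at z = 62 mm.
- gate (a joint): Gate angle q, rad: 0 = shut (spring-held), 1.1 or more = open enough for the rack to pass, 1.35 = stop. The gate is one lever on a shaft along the chute: its barrier bar over the lane swings up, sideways to the push, as the treadle rod on the shaft's outer side goes down. Let go, it springs shut.
- gate_shaft (a point): On the axis of the gate's shaft at chute x = 0 (y = -46, z = 58 mm). Shaft of radius 4 mm, parallel to the lane, x -240 to +60, between two brackets (x = -238 and +58, y -38 to -56, top z = 68).
- bar_tip (a point): Free end of the barrier bar, which is straight, 34 mm long from the shaft's axis, 8 mm thick (x), 10 mm high, at chute x = 0. Shut, it lies level across part of the lane to y = -12 and blocks the rack; at q = 1.2 the tip is at about y = -34, z = 90, outside the rack's path.
- treadle (a point): On the axis of the treadle rod at chute x = -90 mm; moves with the gate. Round wooden rod, radius 8 mm, x -235 to +50, parallel to lane and shaft, 28 mm from the shaft: y = -46 - 28 cos(0.785 - q), z = 58 + 28 sin(0.785 - q) mm, so z 78 to 47 for q 0 to 1.2. A fingertip can press it down (3 N at first, 6 N open) and slide along it.
- rack: Loose dark wooden rack with four upright tiles, 90 mm long (x), 54 wide (y), 68 tall, 0.25 to 0.5 kg; origin at the centre of its underside, +x as the chute's, so x = -45 is its rear face. Stands on the lane floor before the gate; its ends are flat full-width boards. Home against the stop its origin is at chute x = +59 mm, its rear face 14 mm past the gate plane.
- rack_back (a point): Middle of the rack's rear face, 40 mm above the rack's underside (the face reaches from 6 to 68 mm above the underside): where it can be pushed.
- jar: Loose closed glaze jar, 56 mm across, 80 mm tall; origin at its underside. Bystander.
- bowl: Loose small bowl, 84 mm across, 45 mm tall; origin at its underside. Bystander.
- cup: Loose cup, 68 mm across, 70 mm tall; origin at its underside. Bystander.

How it is judged:
On the way, in this order (a step that is already met when the one before it is completed fails the run):
1. the gate is held open with the rack still before it (value of joint gate above 1 rad and x of rack in the frame of chute below -0.04 m), for 0.1 s.
2. the rack is half-way through with the gate held open (value of joint gate above 1 rad and x of rack in the frame of chute between 0 and 0.045 m).
At the end, for the whole second after the job is handed in: The rack stands upright and still in the lane past the gate, within 7 mm of the end stop, and the gate has fallen shut (below 0.12 rad) (x of rack in the frame of chute above 0.052 m and value of joint gate below 0.12 rad and height (world z) of rack below 0.02 m and angle between rack's own z axis and vertical below 0.1 rad and linear speed of rack below 0.01 m/s and y of rack in the frame of chute between -0.02 and 0.02 m); the robot touches nothing.
It fails at once if the rack is lifted (18 mm) or tipped (0.3 rad) (height (world z) of rack above 0.03 m or angle between rack's own z axis and vertical above 0.3 rad).
It fails at once if the gate is let down while the rack is under it (x of rack in the frame of chute between -0.035 and 0.035 m and value of joint gate below 0.75 rad).
It fails at once if the jar, bowl or cup is moved more than 30 mm (distance of any of jar, bowl, cup from where it was at the start of the episode above 0.03 m).
It also fails if it takes over 43 s, if anything falls off the work surface, if the arm or the gripper's body presses on something with over 40 N, if the wrist force passes 120 N, or if a joint passes its speed limit or range.

## Robot

A 6-joint arm with a two-finger parallel gripper is mounted at the origin on the work surface. World frame = base frame: x ahead of the robot, y to its left, z up, the work surface at z = 0. Lengths are in m, angles in rad, forces in N, time in s.
With the tool pointing down it reaches from about 0.3 to 0.95 m from the base axis. Payload 3.1 kg.
Tool frame: the origin (TCP) lies midway between the tips of the shut fingers; the grasp point (between the pads) lies pinch_z behind it (pinch_z is the distance from the TCP to the grasp point, in m); z points along the fingers, y is the direction in which the jaws open and shut (so a half turn about z gives the same grasp; the last joint's range is limited). The gripper opens to 85 mm and grips with 20 to 120 N. Pads are 22 mm wide; open, the fingers measure 114 mm over their backs; the gripper's body (76 mm by 85 mm) begins 54 mm behind the grasp point. The pads swing forward as they close: fully open they stand 13 mm farther back than shut.
Start: joints at [-1.204, 0.308, 1.634, -0, 1.2, -0.07], TCP at [0.264, -0.566, 0.199] pointing down, gripper open.
Joint ranges: [-3.06, 3.06], [-0.79, 1.96], [0.05, 2.63], [-1.19, 4.34], [0.05, 2.64], [-2.94, 2.94]. Speed limits (rad/s): [2.79, 2.79, 3.14, 3.14, 3.14, 3.14].

## Interface

Orientations are given as a unit quaternion [x, y, z, w].
In Python, from plant import sense, capture, job_done, pinch_z gives the robot as it stands.
- The arm moves only by the tool jog_arm, never from a script. Its argument "plan" is a list that holds one entry, the list of rows, each a list of 5 numbers: the shift along the tool's x, y, z in m, then the turn about the tool's z in degrees, then the finger opening in m, from 0 to 0.0854. A call has 1 to 12 rows; each row shifts and turns the commanded pose from where the row before left it, along the tool's axes as they then stand; what a row does not reach is not made up. A row lasts 1/12 s, in which the tool goes at most 41.7 mm and 7.16 degrees, less where a joint would pass 70% of its speed; a pose out of reach is approached as far as the arm can. A call is refused whole if a number of a shift passes 0.0417 or a number of a turn 7.16, either way. A call with a gripper value outside its range is refused whole. The fingers move at their own pace and stop on an object; "squeeze" is the grip in N (left out, the last holds). Time passes only in rows, so rows that do not move let the fingers close. It gives the time, the measured TCP pose, the force and the opening at its end, in the units of the state.
- sense(): the state, without advancing time (a new reading comes with each control period).
- capture(name): name is "scene" or "side" or "wrist"; returns a dict with "pixels" (400x640x3 uint8, blue, green, red), "z_map" (400x640 float32, m along the optical axis (not along the pixel's ray), 0 where there is no reading), "fx", "fy", "cx", "cy" (pixels), "pose" (4x4, takes a point from camera to world coordinates); the wrist camera has in their place "T_tool_cam" (4x4, takes a point from camera to tool coordinates, whose origin is the TCP and whose axes are the flange's). Camera axes: x right, y up, looking along -z (the intrinsics and any distortion apply to the point x, -y, -z); pixel columns grow to the right and rows downward; lengths in m; the calibration is good to about 2 mm. The wrist camera is an equidistant fisheye: a pixel r from the principal point sees the ray r / f radians off the axis. A picture is of the moment at which its call begins: read the wrist's pose just before it.
- job_done(): hands the job in, once; it reports no verdict.
The state is a dict: "time": time; "q": joint angles; "dq": joint speeds; "joint_torque": joint torques, N m; "eef_pos": TCP position; "tcp_rot": TCP orientation; "contact_force": force on the tool from outside, world axes, zero at the start; "torque": the same for the moment, N m; "opening": finger opening in m.
Only numpy, scipy, OpenCV 4.12 (cv2) and the standard library are available. Lean on these libraries where they do the work, as an engineer would, in place of code of your own. Each camera call takes 0.05 s, during which the arm holds its last target. There are 200 camera calls.

## Working session

There is one attempt and no reset: what is moved stays moved. The work goes in short steps, Python scripts to look and compute and a tool call to move; the robot and the scene stay as the last step left them, time stands still between calls to the robot, and variables do not carry over. Pictures are saved under pics/ and viewed, about 8 in all and at most 12, crops included, and the job is handed in when it is done.

Besides the shell and the picture viewer there is one more tool, called after "Emit:" in YAML: its name, and indented under it one key for each argument. jog_arm: Moves the arm, as the interface text tells. Its arguments: {"type":"object","properties":{"plan":{"type":"array","items":{"type":"array","items":{"type":"array","items":{"type":"number"}}}},"squeeze":{"type":"number"}},"required":["plan"]}

```bash
mkdir -p pics; ls; python3 - <<'E'
from plant import *
import cv2,numpy as np
s=sense();print(s,pinch_z)
for n in("scene","side"):
    c=capture(n);cv2.imwrite(f"pics/{n}0.png",c["pixels"]);np.savez(f"{n}0.npz",**c)
    print(n,c["fx"],c["fy"],c["cx"],c["cy"],c["pose"].round(3).tolist(),[k for k in c])
E
```

```text
pics
{'time': 0.0, 'q': array([-1.20369452e+00,  3.09005210e-01,  1.63523370e+00,  2.85255759e-05,
        1.19968355e+00, -6.96977739e-02]), 'dq': array([-8.36431371e-04,  4.09059528e-04,  1.51420586e-04,  8.22255148e-05,
        1.87174131e-03,  4.82861725e-04]), 'joint_torque': array([ 3.06862239e-04, -4.15255022e+01, -2.76663458e+01, -1.53656288e-04,
        1.02465448e-02, -7.32140748e-07]), 'eef_pos': array([ 0.26405639, -0.56546864,  0.19752458]), 'tcp_rot': array([ 9.76245874e-01,  2.16662494e-01, -1.59446233e-04, -1.15401360e-03]), 'contact_force': array([ 0.23173795,  0.3410859 , -0.70750856]), 'torque': array([-0.03259753, -0.0119973 ,  0.02622477]), 'opening': 0.08549083206178454} 0.0187
scene 496.69600474994485 496.69600474994485 323.6845968489407 198.59662161067467 [[-0.037, -0.854, 0.519, 1.088], [0.999, -0.037, 0.011, 0.083], [0.01, 0.519, 0.855, 0.899], [0.0, 0.0, 0.0, 1.0]] ['pixels', 'z_map', 'fx', 'fy', 'cx', 'cy', 'pose']
side 364.7456345901074 364.7456345901074 323.7778168254317 192.0822543403496 [[0.863, 0.403, -0.304, 0.359], [-0.505, 0.681, -0.53, -0.287], [-0.007, 0.611, 0.792, 0.636], [0.0, 0.0, 0.0, 1.0]] ['pixels', 'z_map', 'fx', 'fy', 'cx', 'cy', 'pose']
```

View pics/scene0.png

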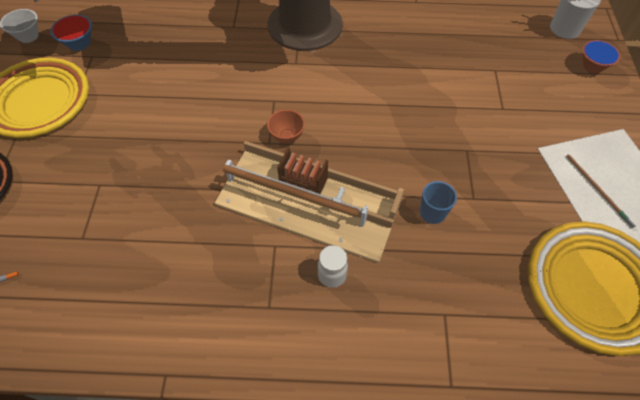

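View pics/side0.png

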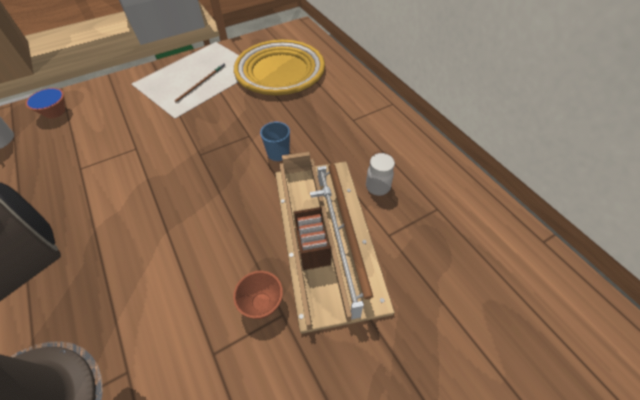

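Scene view: the chute runs from its open end at about (230,175) to the stop at (395,200). The rack is at (303,172), gate arm (340,195), jar (333,265), bowl (285,127) and cup (437,203). The side view agrees: open end (345,320), stop (297,160), rack (313,235). The push direction is mostly world +y.

```bash
cat > h.py <<'E'
import numpy as np,cv2
def cloud(c):
    v,u=np.mgrid[:400,:640]; d=c["z_map"]
    p=np.stack([(u-c["cx"])/c["fx"]*d,-(v-c["cy"])/c["fy"]*d,-d],-1)
    P=c["pose"]; w=p@P[:3,:3].T+P[:3,3]; w[d<=0]=np.nan
    return w
def T(o,yaw):
    c,s=np.cos(yaw),np.sin(yaw); R=np.array([[c,-s],[s,c]])
    return R
E
python3 - <<'E'
from h import *
for n,poly in(("scene",[(240,135),(205,205),(385,268),(412,185)]),("side",[(275,150),(295,340),(400,320),(345,150)])):
    c=dict(np.load(n+"0.npz")); w=cloud(c)
    m=np.zeros((400,640),np.uint8);cv2.fillPoly(m,[np.array(poly)],1)
    # table height check
    ok=(m>0)&np.isfinite(w[...,2])
    p=w[ok]; z=p[:,2]; print(n,len(p),np.histogram(z,np.arange(-.02,.11,.01)))
    b=p[(z>.007)&(z<.017)]
    hull=p[(z>.007)&(z<.05)]
    for q in(b,hull):
        r=cv2.minAreaRect((q[:,:2]*1000).astype(np.float32)); print(r, cv2.boxPoints(r).round(1).tolist())
    # rod top: direction by PCA of points above 70mm near; stop points 55-66
    for lo,hi in((.034,.042),(.058,.066),(.078,.09)):
        q=p[(z>lo)&(z<hi)]; print(lo,len(q),q.mean(0).round(4),(q[:,:2]*1000).astype(int)[::max(1,len(q)//25)].tolist())
E
```

```text
scene 15424 (array([   0, 1044, 2489, 7486,  475,  814,  409,  269,  677,  638, 1122,
          1]), array([-0.02, -0.01,  0.  ,  0.01,  0.02,  0.03,  0.04,  0.05,  0.06,
        0.07,  0.08,  0.09,  0.1 ]))
((554.3997192382812, 38.694488525390625), (361.3382263183594, 160.4690704345703), 71.22282409667969) [[420.29998779296875, -106.5], [572.2000122070312, -158.1999969482422], [688.5, 183.89999389648438], [536.5999755859375, 235.60000610351562]]
((554.3997192382812, 38.694488525390625), (361.3382263183594, 160.4690704345703), 71.22282409667969) [[420.29998779296875, -106.5], [572.2000122070312, -158.1999969482422], [688.5, 183.89999389648438], [536.5999755859375, 235.60000610351562]]
0.034 743 [0.518  0.0854 0.038 ] [[428, -106], [432, -84], [439, -84], [445, -57], [451, -41], [457, -21], [482, 10], [496, 86], [498, 95], [508, 20], [506, 103], [515, 0], [512, 126], [516, 149], [521, 145], [521, 168], [524, 166], [530, 172], [532, 201], [536, 203], [539, 201], [589, 217], [595, 215], [602, 177], [605, 204], [609, 202]]
0.058 615 [0.5538 0.0781 0.0624] [[478, -3], [500, -12], [507, -1
[... 1620 characters left out ...]
], [427, -107]]
0.058 1104 [0.5439 0.0347 0.0613] [[603, 212], [594, 208], [568, 214], [608, 146], [598, 130], [587, 100], [554, 109], [557, 104], [578, 69], [539, 58], [504, 69], [514, 49], [557, 19], [504, 34], [508, 32], [514, 11], [491, 19], [542, -25], [508, -19], [535, -39], [531, -50], [526, -70], [523, -87], [517, -103], [516, -117], [499, -127]]
0.078 1327 [ 0.5594 -0.0097  0.0826] [[619, 137], [616, 117], [607, 102], [597, 89], [598, 69], [586, 57], [591, 39], [536, 61], [576, 33], [573, 22], [572, 3], [570, -8], [567, -19], [562, -31], [555, -42], [550, -44], [553, -51], [548, -55], [544, -62], [545, -77], [537, -84], [540, -97], [532, -103], [537, -116], [527, -122], [521, -128]]
```

```bash
cat >> h.py <<'E'
O=np.array([.5437,.1109]); YAW=np.radians(71.1)
def tochute(w,o=O,y=YAW):
    d=w[...,:2]-o; c,s=np.cos(y),np.sin(y)
    return np.stack([d[...,0]*c+d[...,1]*s,-d[...,0]*s+d[...,1]*c,w[...,2]],-1)*1000
def toworld(p,o=O,y=YAW):
    p=np.array(p)/1000; c,s=np.cos(y),np.sin(y)
    return np.stack([p[...,0]*c-p[...,1]*s+o[0],p[...,0]*s+p[...,1]*c+o[1],p[...,2]],-1)
E
python3 - <<'E'
from h import *
def pr(a): return np.percentile(a,[1,5,50,95,99]).round(1)
for n in("scene","side"):
    c=dict(np.load(n+"0.npz")); p=tochute(cloud(c)).reshape(-1,3); p=p[np.isfinite(p[:,0])]
    x,y,z=p.T
    inn=(abs(x+65)<190)&(abs(y+32)<95)
    print(n,"table",np.median(z[(abs(x)<400)&(abs(y)<300)&(z<6)]))
    def sel(a,b,cc,d,e,f): return p[inn&(x>a)&(x<b)&(y>cc)&(y<d)&(z>e)&(z<f)]
    q=sel(-230,40,-85,-55,70,95); print("rod",len(q)); k=np.polyfit(q[:,0],q[:,1],1);print(k,"y at -90",np.polyval(k,-90),"zmax",pr(q[:,2]),"x",pr(q[:,0]))
    q=sel(-240,100,25,45,32,45); k=np.polyfit(q[:,0],q[:,1],1);print("L rail",len(q),k,pr(q[:,1]),pr(q[:,2]),pr(q[:,0]))
    q=sel(-240,100,-125,-80,5,18); print("board R",pr(q[:,1]),pr(q[:,0]),pr(q[:,2]))
    q=sel(80,135,-28,28,55,66); print("stop top",len(q),pr(q[:,0]),pr(q[:,1]),pr(q[:,2]))
    q=sel(80,112,-28,28,25,55); print("stop face",len(q),pr(q[:,0]))
    q=sel(-235,-10,-28,28,50,100); print("rack",len(q),pr(q[:,0]),pr(q[:,1]),pr(q[:,2]))
    q=sel(-10,12,-30,-8,45,75); print("bar",len(q),pr(q[:,0]),pr(q[:,1]),pr(q[:,2]))
    # bystanders: clusters near
    for nm,cx,cy in(("jar",None,None),):pass
    px={"scene":dict(jar=(333,253),bowl=(285,127),cup=(437,192)),"side":dict(jar=(382,163),bowl=(258,290),cup=(276,131))}[n]
    P=tochute(cloud(c))
    for k,(u,v) in px.items(): print(k,np.nanmedian(P[v-3:v+4,u-3:u+4].reshape(-1,3),0).round(0))
E
```

```text
scene table 0.450452642486332
rod 1089
[-3.63025575e-03 -6.55727420e+01] y at -90 -65.2460189854852 zmax [74.7 77.5 84.1 87.5 88.8] x [-227.1 -215.8  -90.8   27.3   37.5]
L rail 542 [-3.69979550e-03  3.54423894e+01] [26.9 31.7 35.3 40.6 42. ] [32.3 33.2 37.7 41.2 44. ] [-237.9 -226.9  -20.9   88.9   97.8]
board R [-112.6 -111.6  -97.7  -81.6  -80.3] [-236.1 -220.6  -61.2   85.    97.1] [ 5.9  8.2 12.3 15.2 16.1]
stop top 146 [104.7 105.2 110.2 115.1 115.6] [-27.8 -27.1  -2.3  24.5  27.5] [56.4 59.  62.4 65.2 65.8]
stop face 18 [ 87.1  99.8 108.  111.1 111.4]
rack 893 [-135.3 -132.2  -96.8  -46.4  -46. ] [-23.3 -21.7  -0.8  22.6  26.8] [50.7 52.3 72.8 80.9 82.3]
bar 40 [-3.2 -2.7  1.4  4.5  4.6] [-28.3 -27.9 -19.3 -10.4 -10.1] [55.4 59.5 63.1 65.2 66.1]
jar [  36. -159.   80.]
bowl [-187.  129.   10.]
cup [181.  65.  40.]
side table -0.9418280192063921
rod 1127
[-1.52166500e-03 -6.19334339e+01] y at -90 -61.79648400413335 zmax [76.7 78.8 83.4 85.7 86.5] x [-228.2 -220.5 -118.7   20.8   36.5]
L rail 729 [-2.38270896e-03  3.62003293e+01] [26.1 29.6 36.7 40.6 41.1] [34.5 35.2 37.  42.6 44.6] [-237.6 -228.4 -103.    72.8   96. ]
board R [-111.5 -110.1  -97.7  -85.4  -82.3] [-237.7 -229.7 -108.4   74.1   94.5] [ 8.5  9.3 11.  12.7 13.6]
stop top 134 [104.  104.5 107.9 114.8 115.5] [-26.5 -24.2   1.3  25.3  27.5] [55.5 56.6 60.4 62.4 63.4]
stop face 239 [ 84.9 103.7 105.6 106.9 107.4]
rack 1284 [-136.1 -135.6  -99.2  -50.3  -47.1] [-21.9 -17.3   3.5  24.1  26.8] [50.9 55.9 72.4 79.5 80.4]
bar 62 [-4.1 -3.5 -1.2  4.   4.7] [-29.7 -29.4 -19.5 -10.   -9.5] [51.5 53.5 61.1 62.9 63.8]
jar [  36. -167.   79.]
bowl [-155.  115.   10.]
cup [213.  34.  45.]
```

```bash
sed -i 's/^O=.*/O=np.array([.5420,.1113]); YAW=np.radians(70.95)/' h.py; cat > go.py <<'E'
import sys
from h import *
from plant import sense
from scipy.spatial.transform import Rotation as Ro
s=sense(); R=Ro.from_quat(s["tcp_rot"]).as_matrix()
c=tochute(s["eef_pos"]); print("t %.2f"%s["time"],"chute TCP",c.round(1),"F chute",(tochute(np.r_[s["contact_force"][:2]+O,s["contact_force"][2]])/1000).round(1),"open",round(s["opening"],4))
a=np.degrees(np.arctan2(R[1,0],R[0,0])); print("tilt",R[:,2].round(4),"turn needed about tool z",round(a-np.degrees(YAW),2))
if len(sys.argv)>1:
    t=toworld([float(v) for v in sys.argv[1:4]]); print("tool shift",(R.T@(t-s["eef_pos"])).round(4))
E
python3 go.py -165 -37 130
```

```text
t 0.10 chute TCP [-730.5   41.8  197.7] F chute [-0.5  0.2 -0.4] open 0.0854
tilt [-8.e-04  2.e-03 -1.e+00] turn needed about tool z -45.92
tool shift [ 0.45   -0.3513  0.0685]
```

Emit:
jog_arm:
  plan:
    - [[0,0,0,-6.6,0.056],[0,0,0,-6.6,0.056],[0,0,0,-6.6,0.056],[0,0,0,-6.6,0.056],[0,0,0,-6.6,0.056],[0,0,0,-6.6,0.056],[0,0,0,-6.4,0.056],[0,0,0,0,0.056]]

```text
time: 0.77
eef_pos: [0.2642, -0.5658, 0.1981]
tcp_rot: [0.813, 0.582, 0.0, -0.001]
contact_force: [0.6, -0.8, -0.5]
opening: 0.0559
```

```bash
python3 go.py -165 -37 130
```

```text
t 0.77 chute TCP [-730.7   41.6  198.1] F chute [-0.6 -0.8 -0.5] open 0.0559
tilt [-5.0e-04  1.3e-03 -1.0e+00] turn needed about tool z 0.18
tool shift [0.5654 0.0804 0.0686]
```

Emit:
jog_arm:
  plan:
    - [[0.038,0.0054,0,0,0.056],[0.038,0.0054,0,0,0.056],[0.038,0.0054,0,0,0.056],[0.038,0.0054,0,0,0.056],[0.038,0.0054,0,0,0.056],[0.038,0.0054,0,0,0.056],[0.038,0.0054,0,0,0.056],[0.038,0.0054,0,0,0.056],[0.038,0.0054,0,0,0.056],[0.038,0.0054,0,0,0.056],[0.038,0.0054,0,0,0.056],[0.038,0.0054,0,0,0.056]]

```text
time: 1.77
eef_pos: [0.4742, -0.1543, 0.1987]
tcp_rot: [0.815, 0.58, -0.0, 0.0]
contact_force: [0.4, -0.2, -0.5]
opening: 0.0561
```

Emit:
jog_arm:
  plan:
    - [[0.036,0.0054,0.01,0,0.056],[0.036,0.0054,0.02,0,0.056],[0.036,0.0054,0.02,0,0.056],[0,0,0.018,0,0.056],[0,0,0,0,0.056],[0,0,0,0,0.056]]

```text
time: 2.27
eef_pos: [0.5229, -0.0588, 0.1295]
tcp_rot: [0.814, 0.581, -0.001, -0.001]
contact_force: [0.7, 0.4, -0.5]
opening: 0.0563
```

```bash
python3 go.py -165 -37 90; python3 - <<'E'
from plant import *
import cv2,numpy as np
a=capture("side");np.savez("side1.npz",**a)
b=capture("scene");c=capture("wrist")
i=a["pixels"][130:360,200:480]; j=b["pixels"][110:290,190:450]
i=cv2.resize(i,(487,400));j=cv2.resize(j,None,fx=1.5,fy=1.5)
w=cv2.resize(c["pixels"],(480,300))
o=np.zeros((600,800,3),np.uint8);o[:300,:400]=cv2.resize(i,(400,300));o[:270,400:790]=j;o[300:,:480]=w
cv2.imwrite("pics/m1.png",o)
E
```

```text
t 2.27 chute TCP [-167.   -37.4  129.5] F chute [ 0.6 -0.5 -0.5] open 0.0563
tilt [-3.9e-03  4.0e-04 -1.0e+00] turn needed about tool z 0.04
tool shift [ 0.002  -0.0003  0.0395]
```

View pics/m1.png

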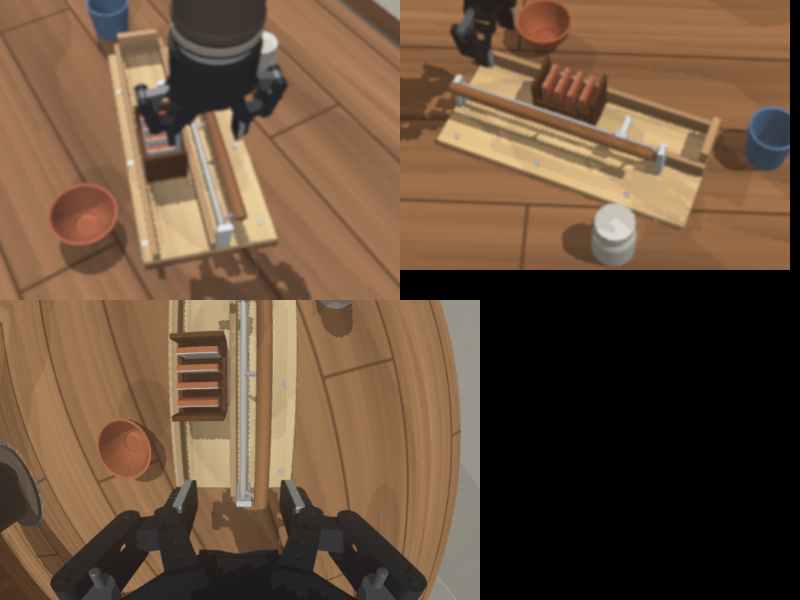

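Side view (top left): the hand is over the lane behind the rack. Wrist view: fingertips at (185,485) and (292,485), the rod at x≈262, the bracket at (243,503) and the rack at (200,375). I'll check this numerically with the wrist depth.

```bash
cat > wr.py <<'E'
from h import *
from plant import sense,capture
from scipy.spatial.transform import Rotation as Ro
def wrist():
    s=sense(); c=capture("wrist"); R=Ro.from_quat(s["tcp_rot"]).as_matrix()
    v,u=np.mgrid[:400,:640]; a=(u-c["cx"])/c["fx"]; b=(v-c["cy"])/c["fy"]; th=np.hypot(a,b)
    k=np.tan(np.minimum(th,1.5))/np.maximum(th,1e-9); d=c["z_map"].astype(float).copy(); d[(d<=0)|(th>1.3)]=np.nan
    p=np.stack([a*k*d,-b*k*d,-d],-1); T=c["T_tool_cam"]; t=p@T[:3,:3].T+T[:3,3]
    return c,t,tochute(t@R.T+s["eef_pos"])
E
python3 - <<'E'
from wr import *
c,t,w=wrist(); print(c["T_tool_cam"].round(3).tolist(),c["fx"])
def pr(a): return np.nanpercentile(a,[1,10,50,90,99]).round(1)
for nm,m in(("tip L",(t[...,1]<-.02)),("tip R",(t[...,1]>.02))):
    q=t[m&(abs(t[...,1])<.06)&(abs(t[...,0])<.025)&(t[...,2]>-.03)&(t[...,2]<.015)]*1000
    print(nm,len(q),*[pr(q[:,i]) for i in range(3)])
x,y,z=w[...,0],w[...,1],w[...,2]
def sel(a,b,cc,d,e,f): return w[(x>a)&(x<b)&(y>cc)&(y<d)&(z>e)&(z<f)]
q=sel(-150,30,-85,-52,74,95);print("rod",np.polyfit(q[:,0],q[:,1],1),pr(q[:,1]),pr(q[:,2]))
q=sel(-150,-10,-30,30,50,95);print("rack",pr(q[:,0]),pr(q[:,1]),pr(q[:,2]))
q=sel(-150,30,-52,-40,56,70);print("shaft",pr(q[:,1]),pr(q[:,2]))
q=sel(-200,80,24,46,32,46);print("Lrail",pr(q[:,1]),pr(q[:,2]))
E
```

```text
[[0.001, 0.957, 0.289, 0.075], [1.0, -0.0, -0.001, -0.0], [-0.001, 0.289, -0.957, -0.175], [0.0, 0.0, 0.0, 1.0]] 309.70691628693146
tip L 0 nan nan nan
tip R 0 nan nan nan
rod [ 2.21066718e-04 -6.42465191e+01] [-72.6 -70.6 -64.1 -58.3 -57.1] [77.7 80.9 84.2 85.7 86.6]
rack [-133.5 -129.3  -83.3  -48.7  -44.6] [-24.9 -18.3   0.2  19.6  26.7] [51.7 60.9 75.8 79.8 80.8]
shaft [-50.5 -48.4 -45.2 -42.1 -41.3] [58.2 59.4 61.  62.3 65.4]
Lrail [24.4 30.3 33.9 37.4 38.6] [32.7 36.3 37.7 39.3 45.9]
  return np.nanmean(a, axis, out=out, keepdims=keepdims)
```

Emit:
jog_arm:
  plan:
    - [[0.001,0,0.02,0,0.056],[0,0,0.016,0,0.056],[0,0,0.006,0,0.056],[0,0,0.006,0,0.056],[0,0,0.006,0,0.056],[0,0,0.006,0,0.056],[0,0,0,0,0.056]]

```text
time: 3.05
eef_pos: [0.5242, -0.0585, 0.0702]
tcp_rot: [0.814, 0.581, -0.0, -0.0]
contact_force: [0.2, 0.5, 0.9]
opening: 0.0562
```

```bash
python3 go.py -165 -37 48
```

```text
t 3.05 chute TCP [-166.3  -38.6   70.2] F chute [ 0.6 -0.   0.9] open 0.0562
tilt [-1.e-03  2.e-04 -1.e+00] turn needed about tool z 0.05
tool shift [ 0.0013 -0.0016  0.0222]
```

```bash
cat > rod.py <<'E'
from wr import *
c,t,w=wrist(); cv2.imwrite("pics/w.png",c["pixels"])
x,y,z=w[...,0],w[...,1],w[...,2]
q=w[(x>-130)&(x<40)&(y>-85)&(y<-56)&(z>35)&(z<95)]
print("rod y med, z top",np.median(q[:,1]).round(1),np.percentile(q[:,2],[50,90,97]).round(1),"n",len(q))
top=np.percentile(q[:,2],90); print("q est",round(.785-np.arcsin(np.clip((top-8-58)/28,-1,1)),2))
q=w[(x>-140)&(x<75)&(y>-26)&(y<26)&(z>73)&(z<90)]; print("rack top x",np.percentile(q[:,0],[2,98]).round(1) if len(q) else None)
E
python3 rod.py
```

```text
rod y med, z top -63.6 [84.3 85.7 86.2] n 5221
q est 0.0
rack top x [-132.6  -44.9]
```

View pics/w.png

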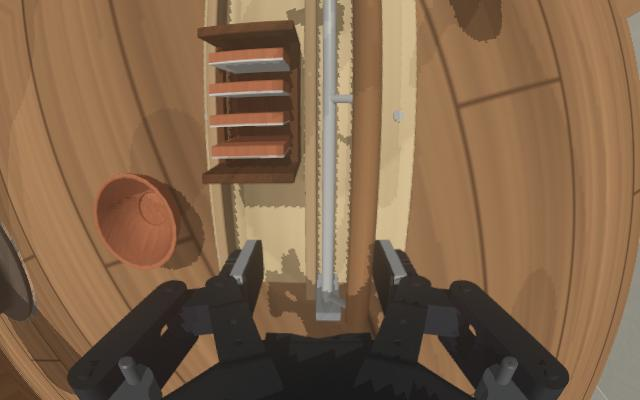

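The rod still reads shut (top z≈86). The fingertip ends show at (255,241) and (385,241). I'll cast rays there to get their real depth and thickness.

```bash
python3 go.py -165 -37 48; python3 - <<'E'
from wr import *
c=capture("wrist");T=c["T_tool_cam"]
i=c["pixels"][225:305,220:425]; cv2.imwrite("pics/f.png",cv2.resize(i,None,fx=3.9,fy=3.9,interpolation=cv2.INTER_CUBIC))
for u,v in((263,241),(248,240),(231,277),(374,241),(389,240),(408,277)):
    a=(u-c["cx"])/c["fx"];b=(v-c["cy"])/c["fy"];th=np.hypot(a,b);k=np.tan(th)/th
    d=T[:3,:3]@np.array([a*k,-b*k,-1]);o=T[:3,3]
    for yy in(.0281,.0351):
        s=(np.sign(u-318)*yy-o[1])/d[1]; print((u,v),yy,((o+s*d)*1000).round(1))
E
```

```text
t 3.10 chute TCP [-166.2  -38.8   70.6] F chute [-0.2 -0.5  0.1] open 0.0559
tilt [-6.e-04  1.e-04 -1.e+00] turn needed about tool z 0.06
tool shift [ 0.0012 -0.0018  0.0226]
(263, 241) 0.0281 [  7.8 -28.1 -32. ]
(263, 241) 0.0351 [ -9.1 -35.1   3.8]
(248, 240) 0.0281 [ 22.9 -28.1 -63.6]
(248, 240) 0.0351 [  9.9 -35.1 -35.6]
(231, 277) 0.0281 [ 22.5 -28.1 -91.4]
(231, 277) 0.0351 [  9.3 -35.1 -70.4]
(374, 241) 0.0281 [  9.6  28.1 -35.9]
(374, 241) 0.0351 [-6.6 35.1 -1.6]
(389, 240) 0.0281 [ 23.9  28.1 -65.6]
(389, 240) 0.0351 [ 11.3  35.1 -38.6]
(408, 277) 0.0281 [ 24.3  28.1 -94.4]
(408, 277) 0.0351 [ 11.8  35.1 -74.5]
```

View pics/f.png

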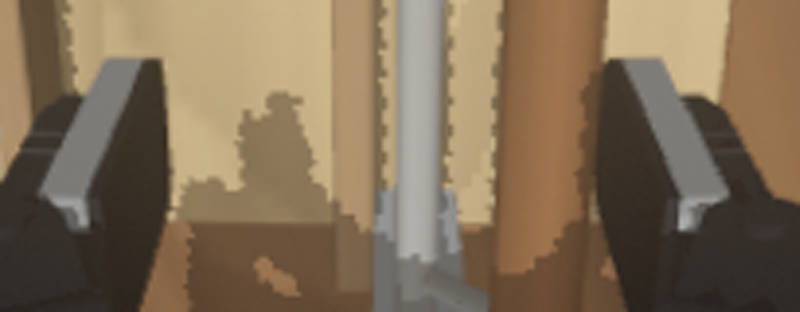

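```bash
python3 - <<'E'
from h import *
from plant import capture,sense
c0=tochute(sense()["eef_pos"]);print(c0)
for n in("scene","side"):
    c=capture(n);p=tochute(cloud(c));g=c["pixels"].max(-1)
    r=p-c0; m=(abs(r[...,0])<20)&(abs(r[...,1])<70)&(g<75)&(p[...,2]>50)&(p[...,2]<260)
    q=r[m]
    for s in(-1,1):
        k=q[q[:,1]*s>15]
        if len(k): 
            k=k[np.argsort(k[:,2])]; print(n,s,len(k),"lowest rel",k[:30:5].round(0).tolist())
    k=q[abs(q[:,1])<15]; print("mid",np.percentile(k[:,2],[1,5,20]) if len(k) else None)
E
```

```text
[-166.06402698  -39.14371365   70.91935554]
scene -1 868 lowest rel [[7.0, -35.0, 45.0], [-3.0, -40.0, 50.0], [6.0, -41.0, 53.0], [6.0, -40.0, 56.0], [6.0, -36.0, 59.0], [6.0, -37.0, 64.0]]
scene 1 225 lowest rel [[-8.0, 30.0, 40.0], [-4.0, 28.0, 44.0], [5.0, 28.0, 45.0], [-7.0, 30.0, 47.0], [3.0, 28.0, 48.0], [-8.0, 28.0, 49.0]]
mid [107.05282773 110.20458613 114.31799176]
side -1 630 lowest rel [[-6.0, -29.0, 45.0], [-5.0, -29.0, 50.0], [1.0, -28.0, 55.0], [-4.0, -28.0, 57.0], [-7.0, -39.0, 59.0], [-9.0, -28.0, 63.0]]
side 1 888 lowest rel [[-11.0, 34.0, 40.0], [-7.0, 37.0, 45.0], [-7.0, 38.0, 48.0], [-7.0, 41.0, 50.0], [-7.0, 35.0, 53.0], [-6.0, 36.0, 55.0]]
mid [110.49260689 111.29529211 113.50802826]
```

Both cameras and the wrist view agree that the real tips sit about 37 mm above the reported TCP. That puts them at z≈107, so nothing has been touched. I'll shift 4 mm toward the lane and keep descending, watching the force.

Emit:
jog_arm:
  plan:
    - [[0,-0.004,0.008,0,0.056],[0,0,0.008,0,0.056],[0,0,0.006,0,0.056],[0,0,0.006,0,0.056],[0,0,0.006,0,0.056],[0,0,0,0,0.056]]

```text
time: 3.75
eef_pos: [0.5269, -0.0588, 0.0386]
tcp_rot: [0.814, 0.581, 0.004, 0.005]
contact_force: [3.0, -2.3, 6.1]
opening: 0.0559
```

```bash
python3 go.py -165 -35 17; python3 rod.py
```

```text
t 3.75 chute TCP [-165.7  -41.3   38.6] F chute [-1.2 -3.6  6.1] open 0.0559
tilt [ 0.0118 -0.0031 -0.9999] turn needed about tool z 0.09
tool shift [ 0.0007 -0.0065  0.0216]
rod y med, z top -69.4 [74.3 75.8 76.3] n 6445
q est 0.43
rack top x [-132.4  -45. ]
```

Emit:
jog_arm:
  plan:
    - [[0,-0.002,0.004,0,0.056],[0,-0.002,0.004,0,0.056],[0,-0.001,0.004,0,0.056],[0,0,0.003,0,0.056],[0,0,0,0,0.056]]

```text
time: 4.22
eef_pos: [0.5154, -0.0552, 0.0209]
tcp_rot: [0.814, 0.581, -0.001, -0.001]
contact_force: [0.7, -0.3, 3.5]
opening: 0.0556
```

```bash
python3 go.py -165 -35 17; python3 rod.py
```

```text
t 4.22 chute TCP [-166.1  -29.2   20.9] F chute [-0.1 -0.8  3.5] open 0.0556
tilt [-1.5e-03  3.0e-04 -1.0e+00] turn needed about tool z 0.08
tool shift [0.0011 0.0058 0.0039]
rod y med, z top -70.5 [64.1 65.7 66.1] n 6846
q est 0.8
rack top x [-132.7  -48.1]
```

Here the fingertip slipped to the rod's lane side: TCP y is −29 while the rod axis is at −74. The rack hasn't moved. I'll lift, shift back over the rod and press again, following the rod's outward arc.

Emit:
jog_arm:
  plan:
    - [[0,0,-0.012,0,0.056],[0,0,-0.012,0,0.056],[0,0,-0.012,0,0.056],[0,0.004,0,0,0.056],[0,0.004,0,0,0.056],[0,0,0,0,0.056],[0,0,0,0,0.056]]

```text
time: 4.85
eef_pos: [0.5242, -0.0583, 0.0579]
tcp_rot: [0.814, 0.581, 0.0, 0.0]
contact_force: [0.5, 0.7, -0.3]
opening: 0.0561
```

```bash
python3 go.py -165 -37 48; python3 rod.py
```

```text
t 4.85 chute TCP [-166.1  -38.6   57.9] F chute [ 0.9 -0.2 -0.3] open 0.0561
tilt [ 6.e-04 -2.e-04 -1.e+00] turn needed about tool z 0.07
tool shift [ 0.0011 -0.0016  0.0099]
rod y med, z top -63.5 [84.3 85.7 86.2] n 5807
q est 0.0
rack top x [-132.5  -45. ]
```

Emit:
jog_arm:
  plan:
    - [[0,-0.0035,0.006,0,0.056],[0,0,0.004,0,0.056],[0,0.003,0.005,0,0.056],[0,0.003,0.005,0,0.056],[0,0.0015,0.005,0,0.056],[0,0.0005,0.005,0,0.056],[0,0,0,0,0.056]]

```text
time: 5.48
eef_pos: [0.5331, -0.0613, 0.0289]
tcp_rot: [0.814, 0.581, 0.003, 0.004]
contact_force: [4.5, -2.4, 4.4]
opening: 0.0559
```

```bash
python3 go.py -165 -42 17; python3 rod.py
```

```text
t 5.48 chute TCP [-166.   -48.    28.9] F chute [-0.9 -5.   4.4] open 0.0559
tilt [ 0.0104 -0.0032 -0.9999] turn needed about tool z 0.09
tool shift [ 0.001  -0.0061  0.0118]
rod y med, z top -71.5 [65.2 66.7 67.2] n 6563
q est 0.76
rack top x [-133.   -45.4]
```

Emit:
jog_arm:
  plan:
    - [[0,-0.003,0,0,0.056],[0,-0.002,0.0,0,0.056],[0,0,0,0,0.056]]

```text
time: 5.78
eef_pos: [0.5254, -0.0584, 0.0287]
tcp_rot: [0.814, 0.581, 0.002, 0.002]
contact_force: [3.7, -1.0, 4.1]
opening: 0.0558
```

```bash
python3 go.py -165 -42 17; python3 rod.py; python3 - <<'E'
import cv2
i=cv2.imread("pics/w.png")[140:330,180:450]; cv2.imwrite("pics/w2.png",cv2.resize(i,None,fx=2.9,fy=2.9))
E
```

```text
t 5.78 chute TCP [-165.8  -39.7   28.7] F chute [ 0.2 -3.8  4.1] open 0.0558
tilt [ 0.0046 -0.001  -1.    ] turn needed about tool z 0.07
tool shift [0.0008 0.0022 0.0117]
rod y med, z top -71.1 [64.  65.6 66.1] n 6471
q est 0.8
rack top x [-132.8  -45.7]
```

View pics/w2.png

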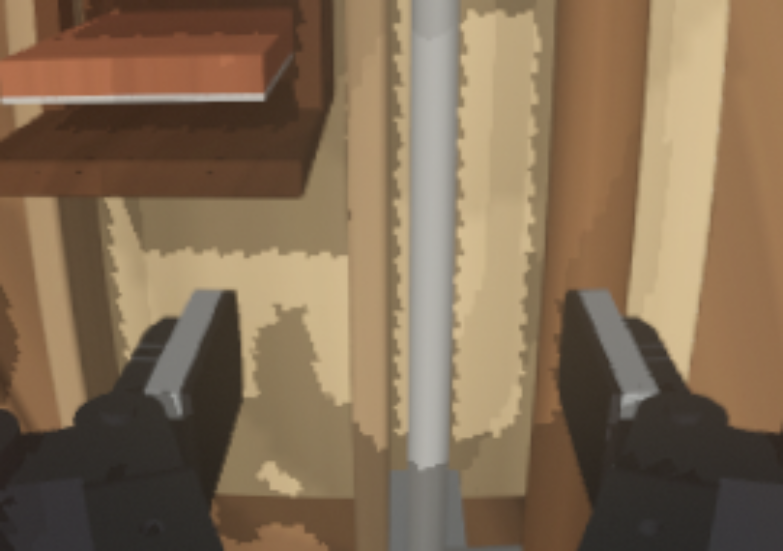

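The front edge of the treadle finger (567–605, row 292) now sits on top of the rod (548–638), and the push finger is behind the rack. I'll press on down.

Emit:
jog_arm:
  plan:
    - [[0,0,0.004,0,0.056],[0,0,0.004,0,0.056],[0,0,0.003,0,0.056],[0,0,0,0,0.056]]

```text
time: 6.17
eef_pos: [0.5226, -0.0576, 0.0159]
tcp_rot: [0.814, 0.581, -0.0, -0.001]
contact_force: [2.5, -0.9, 4.4]
opening: 0.0562
```

```bash
python3 go.py -165 -40 17; python3 rod.py
```

```text
t 6.17 chute TCP [-166.   -36.8   15.9] F chute [-0.  -2.6  4.4] open 0.0562
tilt [-1.3e-03  4.0e-04 -1.0e+00] turn needed about tool z 0.08
tool shift [ 0.001   0.0032 -0.0011]
rod y med, z top -67.9 [51.1 52.6 53.2] n 6379
q est 1.28
rack top x [-132.6  -48.4]
```

Emit:
jog_arm:
  plan:
    - [[0.002,0.0015,0,0,0.056],[0.005,0,0,0,0.056],[0.006,0,0,0,0.056],[0.006,0,0,0,0.056],[0.006,0,0,0,0.056],[0.006,0,0,0,0.056],[0.006,0,0,0,0.056],[0,0,0,0,0.056]]

```text
time: 6.88
eef_pos: [0.5362, -0.0223, 0.0166]
tcp_rot: [0.814, 0.581, -0.001, -0.0]
contact_force: [-1.4, -1.9, 4.0]
opening: 0.0561
```

```bash
python3 go.py -129 -39 16; python3 rod.py
```

```text
t 6.88 chute TCP [-128.2  -38.2   16.6] F chute [-2.3  0.7  4. ] open 0.0561
tilt [-1.4e-03  1.0e-04 -1.0e+00] turn needed about tool z 0.15
tool shift [-0.0008  0.0008  0.0006]
rod y med, z top -68.1 [52.1 74.2 89.5] n 9695
q est 0.49
rack top x [-124.   -26.8]
```

```bash
sed -i 's/x>-130)&(x<40)/x>tochute(sense()["eef_pos"])[0]+25)\&(x<45)/; s/x>-140)&(x<75)/x>tochute(sense()["eef_pos"])[0]+13)\&(x<101)/' rod.py; python3 rod.py
```

```text
rod y med, z top -68.4 [51.8 53.3 53.8] n 7024
q est 1.26
rack top x [-114.   -26.7]
```

Emit:
jog_arm:
  plan:
    - [[0.006,0,0,0,0.056],[0.006,0,0,0,0.056],[0.006,0,0,0,0.056],[0.006,0,0,0,0.056],[0.006,0,0,0,0.056],[0.006,0,0,0,0.056],[0,0,0,0,0.056]]

```text
time: 7.57
eef_pos: [0.5482, 0.0109, 0.0167]
tcp_rot: [0.814, 0.581, -0.0, -0.0]
contact_force: [-1.1, -2.3, 4.9]
opening: 0.0556
```

```bash
python3 go.py -92 -39 16; python3 rod.py
```

```text
t 7.57 chute TCP [-92.9 -38.6  16.7] F chute [-2.6  0.3  4.9] open 0.0556
tilt [-7.e-04 -3.e-04 -1.e+00] turn needed about tool z 0.11
tool shift [0.0009 0.0004 0.0007]
rod y med, z top -68.6 [51.9 53.4 53.9] n 6926
q est 1.25
rack top x [-78.8   8.5]
```

Emit:
jog_arm:
  plan:
    - [[0.006,0,0,0,0.056],[0.006,0,0,0,0.056],[0.006,0,0,0,0.056],[0.006,0,0,0,0.056],[0.006,0,0,0,0.056],[0.006,0,0,0,0.056],[0.006,0,0,0,0.056],[0,0,0,0,0.056]]

```text
time: 8.28
eef_pos: [0.5618, 0.0504, 0.0167]
tcp_rot: [0.814, 0.581, -0.0, -0.0]
contact_force: [-1.6, -3.1, 4.7]
opening: 0.0558
```

```bash
python3 go.py -50 -39 16; python3 rod.py
```

```text
t 8.28 chute TCP [-51.1 -38.6  16.7] F chute [-3.4  0.5  4.7] open 0.0558
tilt [-8.e-04 -4.e-04 -1.e+00] turn needed about tool z 0.1
tool shift [0.0011 0.0004 0.0007]
rod y med, z top -68.5 [52.  53.5 53.9] n 4973
q est 1.25
rack top x [-37.1  50.3]
```

Steady: gate ≈1.25 rad, rack origin ≈ +6 mm. I'll continue toward the stop.

Emit:
jog_arm:
  plan:
    - [[0.006,0,0,0,0.056],[0.006,0,0,0,0.056],[0.006,0,0,0,0.056],[0.006,0,0,0,0.056],[0.006,0,0,0,0.056],[0.006,0,0,0,0.056],[0.005,0,0,0,0.056],[0,0,0,0,0.056]]

```text
time: 9.0
eef_pos: [0.575, 0.0888, 0.0167]
tcp_rot: [0.814, 0.581, -0.001, -0.0]
contact_force: [-0.5, -4.5, 4.9]
opening: 0.0557
```

```bash
python3 go.py 2 -39 16; python3 rod.py
```

```text
t 9.00 chute TCP [-10.4 -38.5  16.7] F chute [-4.4 -1.   4.9] open 0.0557
tilt [-1.e-03 -7.e-04 -1.e+00] turn needed about tool z 0.1
tool shift [0.0124 0.0005 0.0007]
rod y med, z top -68.3 [52.1 53.4 54.1] n 2055
q est 1.25
rack top x [ 3.6 91. ]
```

Rear face ≈ +3, about 12 mm to go. I'll take small steps and watch the force.

Emit:
jog_arm:
  plan:
    - [[0.003,0,0,0,0.056],[0.003,0,0,0,0.056],[0.003,0,0,0,0.056],[0.002,0,0,0,0.056],[0,0,0,0,0.056]]

```text
time: 9.47
eef_pos: [0.5782, 0.0985, 0.0167]
tcp_rot: [0.814, 0.581, -0.001, 0.0]
contact_force: [-2.4, -5.5, 5.5]
opening: 0.0563
```

```bash
python3 go.py 2 -39 16; python3 rod.py
```

```text
t 9.47 chute TCP [ -0.3 -38.4  16.7] F chute [-6.   0.5  5.5] open 0.0563
tilt [-0.0018 -0.0016 -1.    ] turn needed about tool z 0.11
tool shift [0.0023 0.0006 0.0007]
rod y med, z top -68.1 [52.2 53.5 54. ] n 1358
q est 1.25
rack top x [ 13.8 100.3]
```

Emit:
jog_arm:
  plan:
    - [[0.002,0,0,0,0.056],[0.002,0,0,0,0.056],[0.001,0,0,0,0.056],[0,0,0,0,0.056]]

```text
time: 9.85
eef_pos: [0.5796, 0.1025, 0.0168]
tcp_rot: [0.814, 0.581, -0.002, 0.0]
contact_force: [-2.0, -7.2, 6.5]
opening: 0.0555
```

```bash
python3 go.py 2 -39 16; python3 rod.py
```

```text
t 9.85 chute TCP [  4.  -38.4  16.8] F chute [-7.5 -0.4  6.5] open 0.0555
tilt [-0.0023 -0.0027 -1.    ] turn needed about tool z 0.16
tool shift [-0.002   0.0006  0.0008]
rod y med, z top -68.1 [52.2 53.6 54.2] n 1072
q est 1.25
rack top x [ 17.8 100.6]
```

Emit:
jog_arm:
  plan:
    - [[0.002,0,0,0,0.056],[0.002,0,0,0,0.056],[0,0,0,0,0.056]]

```text
time: 10.15
eef_pos: [0.5791, 0.1027, 0.0167]
tcp_rot: [0.812, 0.583, -0.005, 0.002]
contact_force: [-4.6, -16.2, 11.0]
opening: 0.0556
```

```bash
python3 go.py 2 -39 16; python3 rod.py; python3 - <<'E'
from h import *
from plant import capture
c=capture("side");p=tochute(cloud(c));x,y,z=p[...,0],p[...,1],p[...,2]
cv2.imwrite("pics/s2.png",cv2.resize(c["pixels"][120:330,220:420],None,fx=2.8,fy=2.8))
q=p[(x>60)&(x<130)&(abs(y)<24)&(z>66)&(z<84)];print("rack top xmax",np.percentile(q[:,0],[50,95,99]).round(1),len(q))
q=p[(x>95)&(x<130)&(abs(y)<24)&(z>54)&(z<65)];print("stop x",np.percentile(q[:,0],[2,50,98]).round(1),len(q))
E
```

```text
t 10.15 chute TCP [  4.  -37.9  16.7] F chute [-16.8  -1.   11. ] open 0.0556
tilt [-0.0068 -0.0091 -0.9999] turn needed about tool z 0.41
tool shift [-0.002   0.0011  0.0007]
rod y med, z top -67.9 [52.1 53.4 54.2] n 1068
q est 1.25
rack top x [ 17.6 100.6]
rack top xmax [ 99.  103.7 105. ] 110
stop x [100.1 100.3 100.5] 2
```

View pics/s2.png

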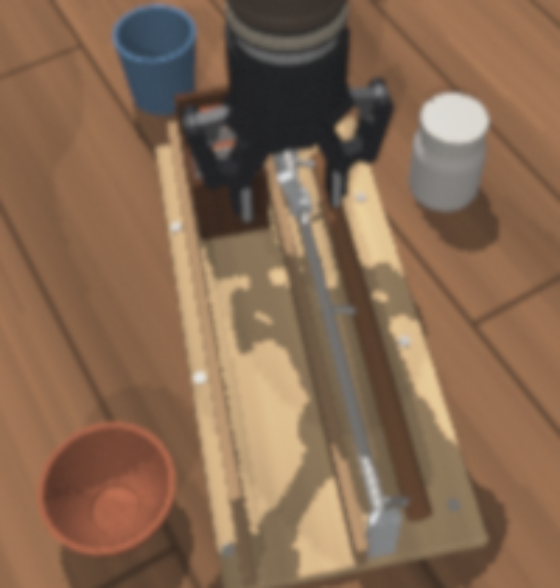

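The rack is firmly home: force went from 7 to 17 N with no further motion. The gate is still up in the picture, with the rack at (225,170) against the stop, and the jar, cup and bowl are undisturbed. I'll slide back along the rod clear of the gate bar, then lift.

Emit:
jog_arm:
  plan:
    - [[-0.005,0,0,0,0.056],[-0.006,0,0,0,0.056],[-0.006,0,0,0,0.056],[-0.007,0,0,0,0.056],[-0.008,0,0,0,0.056],[-0.008,0,0,0,0.056],[0,0,0,0,0.056]]

```text
time: 10.83
eef_pos: [0.5685, 0.0688, 0.0168]
tcp_rot: [0.814, 0.581, -0.0, 0.0]
contact_force: [1.2, -0.6, 4.7]
opening: 0.0562
```

```bash
python3 go.py -35 -39 16; python3 rod.py
```

```text
t 10.83 chute TCP [-31.5 -38.9  16.8] F chute [-0.2 -1.3  4.7] open 0.0562
tilt [-1.e-04 -7.e-04 -1.e+00] turn needed about tool z 0.03
tool shift [-0.0035  0.0001  0.0008]
rod y med, z top -68.5 [52.1 53.5 54. ] n 3581
q est 1.25
rack top x [17. 88.]
```

Emit:
jog_arm:
  plan:
    - [[0,0.001,-0.006,0,0.056],[0,0.002,-0.006,0,0.056],[0,0,-0.006,0,0.056],[0,-0.002,-0.006,0,0.056],[0,-0.003,-0.006,0,0.056],[0,0,-0.008,0,0.056],[0,0,-0.015,0,0.056],[0,0,-0.03,0,0.056],[0,0,-0.035,0,0.056],[0,0,-0.03,0,0.056],[0,0,0,0,0.056],[0,0,0,0,0.056]]

```text
time: 11.88
eef_pos: [0.5692, 0.0711, 0.1679]
tcp_rot: [0.814, 0.581, 0.003, 0.002]
contact_force: [-0.3, -0.6, -1.0]
opening: 0.0559
```

```bash
python3 go.py; python3 rod.py; python3 - <<'E'
from wr import *
c,t,w=wrist();x,y,z=w[...,0],w[...,1],w[...,2]
q=w[(abs(x)<9)&(y>-40)&(y<-8)&(z>45)&(z<110)];print("bar y",np.percentile(q[:,1],[2,98]).round(1),"z",np.percentile(q[:,2],[5,50,95]).round(1))
q=w[(x>10)&(x<104)&(abs(y)<32)&(z>72)&(z<90)];print("rack x",np.percentile(q[:,0],[1,99]).round(1),"y",np.percentile(q[:,1],[1,99]).round(1),"z",np.percentile(q[:,2],[50,95]).round(1))
q=w[(x>98)&(x<125)&(abs(y)<25)&(z>56)&(z<68)];print("stop",np.percentile(q[:,0],[1,50,99]).round(1),len(q))
E
```

```text
t 11.88 chute TCP [-29.1 -38.8 167.9] F chute [-0.7  0.1 -1. ] open 0.0559
tilt [ 6.4e-03  2.0e-04 -1.0e+00] turn needed about tool z 0.09
rod y med, z top -64.3 [84.4 85.9 86.4] n 1086
q est -0.0
rack top x [ 16.9 100.4]
bar y [-39.3 -11.7] z [57.  62.6 63.7]
rack x [ 16.6 103.7] y [-23.7  27.2] z [76.1 80.3]
stop [ 99.5 112.2 117.1] 560
```

View pics/w.png

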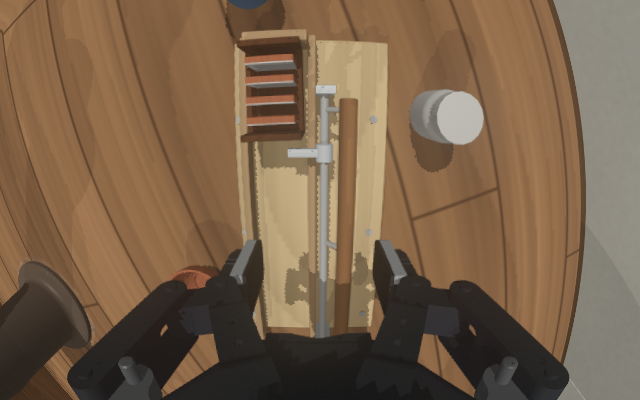

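The rack (245–305, 35–140) stands home at the stop. The gate bar (290–330, 153) is level behind it, and the hand is clear and high. I'll hand in.

```bash
python3 -c "
from plant import *
print(job_done())"
```

```text
the job is handed in; nothing more can be done
None
```

I held the gate open with one fingertip on the treadle and pushed the rack past it until it stood home against the end stop. I then slid back, lifted the hand away, and the gate fell shut behind the rack. The job is handed in at about 12 s of the 43 s allowed; no verdict is reported.

**Last checks:**
- **Gate:** it read about 1.25 rad at every check during the push. It now reads about 0 rad, with the bar level across the lane.
- **Rack:** it is upright, with its rear face at about +17 mm. At the stop, the force jumped from 7 to 17 N with no further motion.
- **Hand:** the force is near zero and the hand is well clear of everything.
- **Jar, cup and bowl:** they looked undisturbed in the pictures, but I did not measure their positions again at the end.

**What went wrong or disagreed:**
- **Fingertip height:** the real fingertips sit about 37 mm above the reported TCP in every camera view, so I went by camera and force instead.
- **First press:** it slipped off the rod toward the lane while the rack was still well before the gate, so I lifted and pressed again.
- **Rack position:** the rear face reads about 3 mm past the nominal +14 mm. I put that down to a small error in my chute origin.

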